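# Counter-hold the hidden bolt head behind the bracket

## Task

A spanner left on the nut at the front of the metal bracket has sagged onto its rest, because nut and bolt turn together. Reach down into the narrow gap behind the bracket's front wall, grip the hidden bolt head, turn it until the spanner at the front is level, hold it there for a couple of seconds and finish still gripping the head, so that it cannot turn back. Never touch the spanner itself, and leave the loose things on the bench where they are.

Things in the scene. Friction and masses are not known exactly. Their poses are not given: they have to be found in the camera images.
- bracket: Channel bracket on a dark plate (x -24 to 52, y -55 to 95, z 0 to 8 mm), on a wooden riser 4 to 44 mm high. Origin: on the riser's top below the bolt, mid front wall. Axes: x away from the robot along the bolt, square to the walls; y left along them; z up. Front wall x -3 to 3, rear wall x 46 to 52, both y -45 to 45 mm, tops at z 107. A rubber-capped post in front at y 82 is the spanner's rest.
- gap (a point): Middle of the mouth of the gap between the bracket's two walls, level with their tops (107 mm above the bracket's origin), straight above the bolt. The gap is 43 mm wide along bracket x, 90 mm long along y, open above and at both ends; its floor is 14 mm above that origin.
- hex_head (a point): Steel hexagon bolt head in the gap: 24 mm across flats, 26 long along the bolt, flats 14 mm wide. This point: its centre, 21 mm behind and 75 mm above the bracket's origin. Turns only about its x axis (= bracket x). Its +y and -y faces are flats, upright at the start (fingers from above close on them along bracket y); with the spanner level they lean 0.30 rad, tops to the right (-y).
- spanner (a point): A point on the shank, 70 mm from the bolt axis, of the flat steel spanner in front of the front wall, whose ring sits on the nut and which points left (+y): 137 mm from bolt axis to tip, 29 mm wide at the jaw, 8 mm thick, 12 mm in front of the bracket's origin; turns with nut and bolt. The point is level with the bolt axis when the spanner is level. Not to be touched.
- bolt (a joint): Turn of bolt, head, nut and spanner together, rad: 0 = spanner on its rest, sloping down to the left 0.30 below level; 0.30 = level; stop at 0.8. Grows as the spanner's free left end rises (positive turn about bracket x: the head's top moves right). The spanner's weight turns it back to 0 (0.04 to 0.08 N m) once let go. Collision parts bolt_c0 to c2 are the head, c3 to c5 the spanner.
- weight: Bystander, loose: steel slotted weight with a knob, 42 mm across, 36 mm tall, left of the bracket. Origin: centre of its underside.
- adaptor: Bystander, loose: small brass adaptor standing upright, 16 mm across, 32 mm tall, right of the bracket. Origin: centre of its underside.
- screwdriver: Bystander, loose: screwdriver with a red handle, 192 mm long, lying left of the bracket. Origin: centre of its underside.

How it is judged:
On the way, in this order (a step that is already met when the one before it is completed fails the run):
1. the fingers are on the bolt head while the spanner is still down at its rest ((contact force between the fingers and bolt_c0 above 3 N or contact force between the fingers and bolt_c1 above 3 N or contact force between the fingers and bolt_c2 above 3 N) and value of joint bolt below 0.15 rad), for 0.1 s.
2. the spanner is level and stays so, held by the bolt head ((contact force between the fingers and bolt_c0 above 3 N or contact force between the fingers and bolt_c1 above 3 N or contact force between the fingers and bolt_c2 above 3 N) and value of joint bolt between 0.19 and 0.41 rad), for 1.5 s.
At the end, for the whole second after the job is handed in: The fingers still grip the bolt head (more than 3 N), the spanner stands still within 0.11 rad (6 degrees) of level with nothing of the robot touching it, and the three loose bystanders are within 30 mm of where they stood (all of step 2 and velocity of joint bolt between -0.1 and 0.1 rad/s and distance of each of weight, adaptor, screwdriver from where it was at the start of the episode below 0.03 m and not (contact force between any of the arm, the fingers and bolt_c3 above 1 N or contact force between any of the arm, the fingers and bolt_c4 above 1 N or contact force between any of the arm, the fingers and bolt_c5 above 1 N)); the arm keeps its last pose, push and grip.
It fails at once if the robot touches the spanner (contact force between any of the arm, the fingers and bolt_c3 above 1 N or contact force between any of the arm, the fingers and bolt_c4 above 1 N or contact force between any of the arm, the fingers and bolt_c5 above 1 N).
It fails at once if a bystander is disturbed (distance of any of weight, adaptor, screwdriver from where it was at the start of the episode above 0.03 m).
It also fails if it takes over 32 s, if anything falls off the work surface, if the arm or the gripper's body presses on something with over 40 N, if the wrist force passes 120 N, or if a joint passes its speed limit or range.

## Robot

A 6-joint arm with a two-finger parallel gripper is mounted at the origin on a cart in front of the work surface, level with it; the furniture and walls round the work are solid. World frame = base frame: x ahead of the robot, y to its left, z up, the work surface at z = 0. Lengths are in m, angles in rad, forces in N, time in s.
With the tool pointing down it reaches from about 0.3 to 0.775 m from the base axis. Payload 14.6 kg.
Tool frame: the origin (TCP) lies midway between the tips of the shut fingers; the grasp point (between the pads) lies 19 mm behind it (ctrl.pinch_z is the distance from the TCP to the grasp point, in m); z points along the fingers, y is the line along which they close (so a half turn about z gives the same grasp; the last joint's range is limited). The gripper opens to 94 mm and grips with 3 to 60 N. Pads are 16 mm wide; open, the fingers measure 119 mm over their backs; the gripper's body (75 mm by 177 mm) begins 78 mm behind the grasp point.
Start: joints at [-1.188, 0.3, 1.521, -0, 1.321, -0.067], TCP at [0.239, -0.495, 0.18] pointing down, gripper open.
Joint ranges: [-3.03, 3.03], [-0.79, 2.21], [0.23, 2.52], [-1.04, 4.18], [0, 3.07], [-2.55, 2.55]. Speed limits (rad/s): [2.22, 2.22, 2.57, 3.14, 3.14, 3.14].

## Interface

Orientations are given as [roll, pitch, yaw] about the fixed x, y, z axes, in that order (R = Rz(yaw) Ry(pitch) Rx(roll)).
In Python, from station import ctrl gives the robot as it stands.
- The arm moves only by the tool jog_arm, never from a script. Its argument "motion" is a list of rows, each a list of 7 numbers: the shift along the tool's x, y, z in m, then the turn, a rotation vector about the tool's x, y, z in rad, then the opening, from -1 (shut) to 1 (fully open). In form: [[tx, ty, tz, rx, ry, rz, gripper], ...]. A call has 1 to 5 rows; each row shifts and turns the commanded pose from where the row before left it, along the tool's axes as they then stand; what a row does not reach is not made up. A row lasts 1/10 s, in which the tool goes at most 50 mm and 8.59 degrees, less where a joint would pass 70% of its speed; a pose out of reach is approached as far as the arm can. A call is refused whole if a number of a shift passes 0.05 or a number of a turn 0.15, either way. A call with a gripper value outside its range is refused whole. The fingers move at their own pace and stop on an object; "squeeze" is the grip in N (left out, the last holds). Time passes only in rows, so rows that do not move let the fingers close. It gives the time, the measured TCP pose, the force, the opening and the grip force at its end, in the units of the state.
- ctrl.get_obs(): the state, without advancing time (a new reading comes with each control period).
- ctrl.camera(name): name is "scene" or "top" or "wrist"; returns the picture (420x560x3 uint8, red, green, blue); there is no depth.
- ctrl.camera_model(name): a dict with "intrinsics" (3x3 intrinsics, pixels), "rvec" (rotation vector, rad) and "tvec" (3), from world to camera coordinates, as OpenCV has them. Camera axes: x right, y down, z forward; pixel columns grow to the right and rows downward; lengths in m; the calibration is good to about 2 mm. A picture is of the moment at which its call begins: read the wrist's pose just before it. camera_model takes no time and is no camera call; for the wrist camera it gives the pose at the moment of the call.
- ctrl.hand_in(): hands the job in; it is judged then, once.
The state is a dict: "time_s": time; "qpos": joint angles; "joint_vel": joint speeds; "tau": joint torques, N m; "ee_pos": TCP position; "eef_rot": TCP orientation; "force": force on the tool from outside, world axes, zero at the start; "moment": the same for the moment, N m; "grip_width": finger opening in m; "grip_force": force on a finger pad.
Only numpy, scipy, OpenCV 4.12 (cv2) and the standard library are available. Lean on these libraries where they do the work, as an engineer would, in place of code of your own. Each camera call takes 0.05 s, during which the arm holds its last target. There are 200 camera calls.

## Working session

There is one attempt and no reset: what is moved stays moved. The work goes in short steps, Python scripts to look and compute and a tool call to move; the robot and the scene stay as the last step left them, time stands still between calls to the robot, and variables do not carry over. Pictures are saved under pics/ and viewed, at most 10 in all, crops included, and the job is handed in when it is done.

Besides the shell and the picture viewer there is one more tool, called after "Call:" as name(argument=value, ...) on one line, values as JSON. jog_arm: Moves the arm, as the interface text tells. Its arguments: {"type":"object","properties":{"motion":{"type":"array"},"squeeze":{"type":"number"}},"required":["motion"]}

```bash
mkdir -p pics; ls; python3 - <<'E'
from station import ctrl
import cv2,numpy as np
print(ctrl.get_obs())
for n in("scene","top"):
    im=ctrl.camera(n); cv2.imwrite(f"pics/{n}0.png",cv2.resize(im[:,:,::-1],(800,600),interpolation=cv2.INTER_CUBIC))
    cv2.imwrite(f"pics/{n}0_raw.png",im[:,:,::-1])
    m=ctrl.camera_model(n); print(n,m, -cv2.Rodrigues(np.array(m["rvec"]))[0].T@np.array(m["tvec"]))
E
```

```text
pics
{'time_s': 0.0, 'qpos': array([-1.18762190e+00,  3.00456709e-01,  1.52158416e+00, -1.09191469e-05,
        1.32070032e+00, -6.66008342e-02]), 'joint_vel': array([ 0.00048943, -0.00050981,  0.00394621, -0.00063278,  0.00113376,
        0.00087287]), 'tau': array([ 3.03469724e-04, -5.31807554e+01, -3.52737808e+01,  7.08454801e-02,
        2.44062074e-02, -9.88723309e-05]), 'ee_pos': array([ 0.23900361, -0.49502902,  0.17899294]), 'eef_rot': array([-3.14044596e+00, -6.58839222e-05,  4.49777934e-01]), 'force': array([-0.25015195, -0.48287829, -0.33976318]), 'moment': array([0.00994468, 0.00048947, 0.00789418]), 'grip_force': 0.0, 'grip_width': 0.09423628518067202}
scene {'intrinsics': array([[501.85365002,   0.        , 275.63782521],
       [  0.        , 501.85365002, 206.49083286],
       [  0.        ,   0.        ,   1.        ]]), 'rvec': array([ 2.29485539, -0.65617255,  0.27158035]), 'tvec': array([-0.40853688,  0.14342583,  1.27423405])} [-0.07322714 -0.88093448  1.01476007]
top {'intrinsics': array([[486.2023386 ,   0.        , 283.8323825 ],
       [  0.        , 486.2023386 , 208.40283131],
       [  0.        ,   0.        ,   1.        ]]), 'rvec': array([ 2.13898947, -2.08802987,  0.22330522]), 'tvec': array([-0.11578579,  0.40942605,  1.32975485])} [ 0.12961026 -0.10480719  1.38618203]
```

View pics/scene0.png

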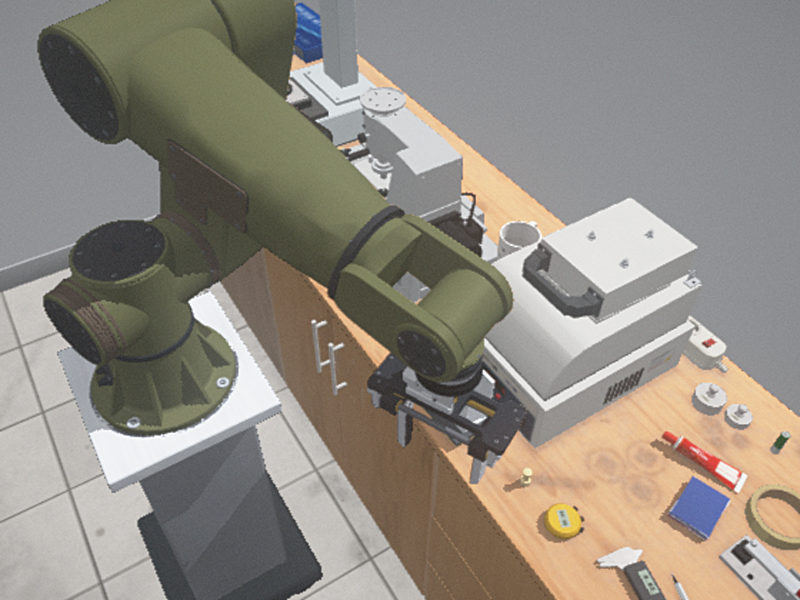

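View pics/top0.png

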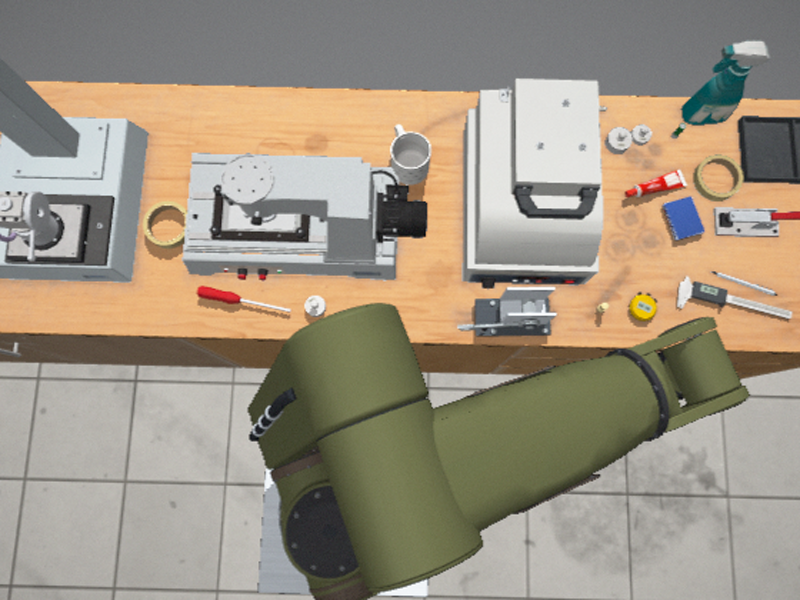

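```bash
python3 - <<'E'
import cv2
im=cv2.imread("pics/top0_raw.png")
c=im[185:250,310:440]; cv2.imwrite("pics/c1.png",cv2.resize(c,None,fx=6,fy=6,interpolation=cv2.INTER_CUBIC))
E
```

```text
(no output)
```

View pics/c1.png

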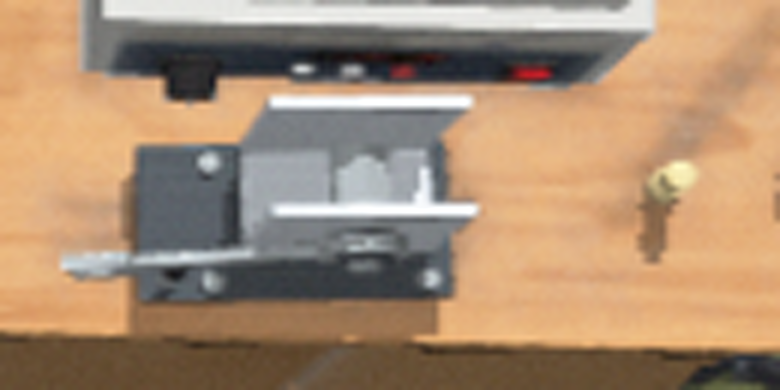

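```bash
cat > fit.py <<'E'
import numpy as np,cv2
from scipy.optimize import least_squares
def fit(m,obj,px,lock=None):
    K=np.array(m["intrinsics"]);rv=np.array(m["rvec"]);tv=np.array(m["tvec"])
    def P(p):
        c,s=np.cos(p[3]),np.sin(p[3]);o=obj@np.array([[c,s,0],[-s,c,0],[0,0,1]])+p[:3]
        return cv2.projectPoints(o,rv,tv,K,None)[0][:,0]
    r=least_squares(lambda p:(P(p)-px).ravel(),[.4,-.25,.02,0])
    return r.x,(P(r.x)-px).round(1),np.sqrt(np.diag(np.linalg.inv(r.jac.T@r.jac)))
E
python3 - <<'E'
from station import ctrl
from fit import *
obj=np.array([[0,45,107],[0,-45,107],[49,45,107],[49,-45,107],[-24,95,8],[52,95,8],[-24,-55,8]])/1000.
px=np.array([[272,210],[477,210],[272,103],[472,103],[137,299],[137,146],[452,298]])/6+[310,185]-.4
x,r,s=fit(ctrl.camera_model("top"),obj,px);print(x,r,s)
E
```

```text
[ 0.37225401 -0.34171504  0.00582138  0.02563156] [[ 0.3  0.2]
 [-0.2  0.2]
 [-0.3  0.1]
 [-0.2  0.1]
 [ 0.4 -0. ]
 [-0.2 -0.6]
 [ 0.3  0.1]] [0.00386486 0.00334512 0.01892235 0.01543488]
```

Call:
jog_arm(motion=[[0,0,-0.03,0,0,0,1],[0,0,-0.04,0,0,0,1],[0.03,-0.01,0,0,0,0,1],[0.03,-0.01,0,0,0,0,1],[0.03,-0.01,0,0,0,0,1]])

```text
time_s: 0.6
ee_pos: [0.3076, -0.4283, 0.2494]
eef_rot: [-3.141, 0.0, 0.449]
force: [0.9, -0.8, 1.0]
grip_width: 0.094
grip_force: 0.0
```

Call:
jog_arm(motion=[[0.03,-0.01,0,0,0,0,1],[0.03,-0.01,0,0,0,0,1],[0.02,-0.01,0,0,0,0,1],[0.01,-0.01,0,0,0,0,1],[0,0,0,0,0,0,1]])

```text
time_s: 1.1
ee_pos: [0.371, -0.3529, 0.2495]
eef_rot: [-3.141, 0.0, 0.451]
force: [0.1, -0.9, 0.4]
grip_width: 0.0938
grip_force: 0.0
```

Call:
jog_arm(motion=[[0,0,0,0,0,0.1,1],[0,0,0,0,0,0.1,1],[0,0,0,0,0,0.1,1],[0,0,0,0,0,0.1,1],[0,0,0,0,0,0.024,1]])

```text
time_s: 1.6
ee_pos: [0.37, -0.3548, 0.2495]
eef_rot: [3.142, 0.0, 0.022]
force: [-0.6, 0.9, 0.2]
grip_width: 0.0945
grip_force: 0.0
```

Call:
jog_arm(motion=[[0,0,0,0,0,0,1],[0,0,0,0,0,0,1]])

```text
time_s: 1.8
ee_pos: [0.3705, -0.3543, 0.2495]
eef_rot: [3.142, 0.0, 0.028]
force: [0.7, -0.6, 0.1]
grip_width: 0.0935
grip_force: 0.0
```

```bash
python3 - <<'E'
from station import ctrl
import cv2,numpy as np
o=ctrl.get_obs();print(o["time_s"],o["ee_pos"],o["eef_rot"],o["qpos"])
m=ctrl.camera_model("wrist"); im=ctrl.camera("wrist")
cv2.imwrite("pics/w1.png",cv2.resize(im[:,:,::-1],(800,600),interpolation=cv2.INTER_CUBIC))
print(m, -cv2.Rodrigues(np.array(m["rvec"]))[0].T@np.array(m["tvec"]))
np.savez("w1.npz",**m)
E
```

```text
1.8 [ 0.37048111 -0.35432355  0.24953815] [3.14156863e+00 6.43753718e-05 2.75737531e-02] [-8.34527848e-01  1.69961351e-01  1.51864514e+00 -6.49606839e-05
  1.45300982e+00  7.08702360e-01]
{'intrinsics': array([[334.102624  ,   0.        , 277.15245497],
       [  0.        , 334.102624  , 209.03361902],
       [  0.        ,   0.        ,   1.        ]]), 'rvec': array([-2.09330141,  2.03391348,  0.29824295]), 'tvec': array([-0.36474618,  0.29591612,  0.56189254])} [ 0.45481486 -0.35208487  0.45333105]
```

View pics/w1.png

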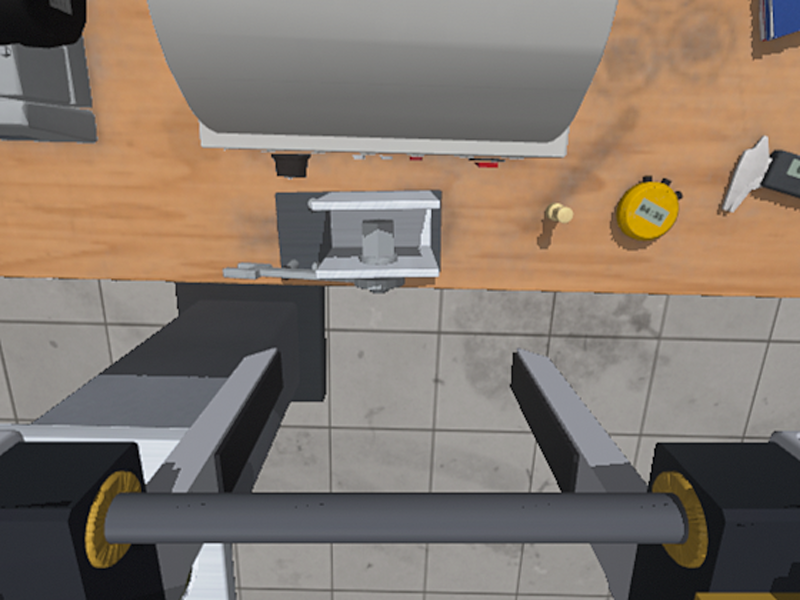

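```bash
python3 - <<'E'
import cv2
im=cv2.imread("pics/w1.png")
c=im[180:300,215:450]; cv2.imwrite("pics/c2.png",cv2.resize(c,None,fx=3.4,fy=3.4,interpolation=cv2.INTER_CUBIC))
E
```

```text
(no output)
```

View pics/c2.png

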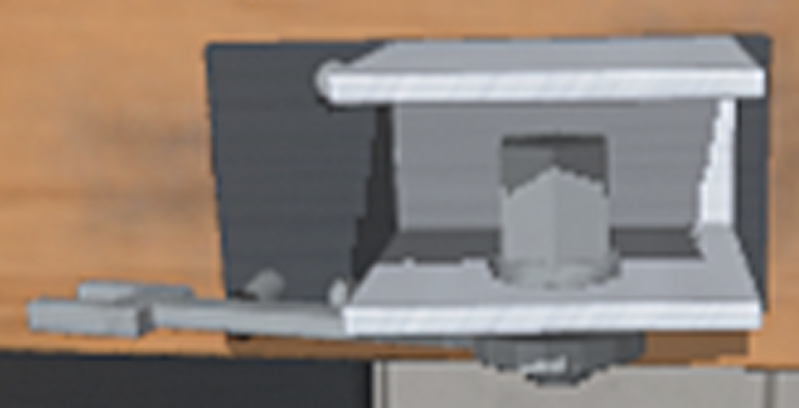

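```bash
python3 - <<'E'
from fit import *
m=dict(np.load("w1.npz"))
obj=np.array([[0,45,107],[0,-45,107],[49,45,107],[49,-45,107],[52,95,8],[52,-55,8],[-24,95,8],[34,0,88.9],[34,12,82],[34,-12,82]])/1000.
px=(np.array([[343,319],[762,315],[328,89],[766,83],[207,44],[770,36],[228,338],[553,168],[501,193],[608,190]])/3.4+[215,180])/(800/560)-.3
x,r,s=fit(m,obj,px);print(x,r.tolist(),s)
# joint fit with top
from station import ctrl
t=ctrl.camera_model("top")
obj2=obj[[0,1,2,3,6,4]]; px2=np.array([[272,210],[477,210],[272,103],[472,103],[137,299],[137,146]])/6+[310,185]-.4
def P(p,mm,o):
    c,s=np.cos(p[3]),np.sin(p[3]);q=o@np.array([[c,s,0],[-s,c,0],[0,0,1]])+p[:3]
    return cv2.projectPoints(q,mm["rvec"],mm["tvec"],mm["intrinsics"],None)[0][:,0]
f=lambda p:np.r_[(P(p,m,obj)-px).ravel(),(P(p,t,obj2)-px2).ravel()]
p=least_squares(f,x).x;print(p,f(p).round(1))
c,s_=np.cos(p[3]),np.sin(p[3]);print("head",p[0]+c*.021,p[1]+s_*.021,p[2]+.075)
E
```

```text
[ 0.36936522 -0.34067875  0.00636017  0.04154159] [[0.4, 3.0], [-0.0, 2.8], [0.5, 3.1], [-0.2, 3.2], [-0.5, 2.1], [0.1, 2.3], [-0.0, -1.1], [-0.1, -1.4], [-0.1, -7.3], [-0.1, -7.0]] [0.00052202 0.00041799 0.00251581 0.00644839]
[ 0.37002872 -0.34086911  0.00983641  0.03924198] [ 0.   3.1  0.5  3.1  0.2  2.7  0.4  3.  -0.9  1.7  0.6  2.  -0.5 -1.1
  0.1 -1.5 -0.1 -7.5  0.1 -7.1  0.2  1.  -0.2  0.5 -0.7  0.8 -0.4  0.3
  0.3  1.  -0.6  0.3]
head 0.39101255749752534 -0.34004524095987443 0.08483640807753043
```

```bash
python3 - <<'E'
from fit import *
m=dict(np.load("w1.npz"))
obj=np.array([[0,45,107],[0,-45,107],[49,45,107],[49,-45,107],[52,95,8],[52,-55,8],[34,12,82],[34,-12,82]])/1000.
px=(np.array([[343,319],[762,315],[328,89],[766,83],[207,44],[770,36],[501,137],[608,136]])/3.4+[215,180])/(800/560)-.3
x,r,s=fit(m,obj,px);print(x,r.tolist(),s)
from station import ctrl
t=ctrl.camera_model("top")
o2=np.array([[0,45,107],[0,-45,107],[49,45,107],[49,-45,107],[-24,95,8],[52,95,8],[-24,-55,8]])/1000.
px2=np.array([[272,210],[477,210],[272,103],[472,103],[137,299],[137,146],[452,298]])/6+[310,185]-.4
def P(p,mm,o):
    c,s=np.cos(p[3]),np.sin(p[3]);q=o@np.array([[c,s,0],[-s,c,0],[0,0,1]])+p[:3]
    return cv2.projectPoints(q,mm["rvec"],mm["tvec"],mm["intrinsics"],None)[0][:,0]
f=lambda p:np.r_[(P(p,m,obj)-px).ravel(),(P(p,t,o2)-px2).ravel()]
p=least_squares(f,x).x;print(p,f(p).round(1))
c,s_=np.cos(p[3]),np.sin(p[3]);h=np.array([p[0]+c*.021,p[1]+s_*.021,p[2]+.075]);print("head",h)
y=ctrl.get_obs()["eef_rot"][2];d=h-ctrl.get_obs()["ee_pos"];print("tool shift xy",d[0]*np.cos(y)+d[1]*np.sin(y),d[0]*np.sin(y)-d[1]*np.cos(y),"rz",y-p[3])
E
```

```text
[ 0.37272044 -0.34060319  0.00592794  0.04169561] [[0.3, -0.2], [0.0, -0.5], [0.4, -0.3], [-0.2, -0.3], [-0.6, -0.5], [0.1, -0.4], [-0.1, 1.1], [-0.1, 1.0]] [0.00053309 0.00046503 0.00274029 0.00740427]
[ 0.37274219 -0.34071874  0.00656126  0.03966754] [ 0.3 -0.2  0.2 -0.2  0.5 -0.4  0.1 -0.1 -0.5 -0.7  0.3 -0.3 -0.   1.1
  0.   1.1 -0.1  0.2 -0.5 -0.3 -0.9  0.1 -0.8 -0.4  0.2  0.2 -0.8 -0.3
  0.2 -0.4]
head [ 0.39372567 -0.33988594  0.08156126]
tool shift xy 0.023531941443149795 -0.013692660676950292 rz -0.012328045984664124
```

```bash
python3 - <<'E'
from fit import *
from station import ctrl
m=dict(np.load("w1.npz"));t=ctrl.camera_model("top")
def PM(m):
    return m["intrinsics"]@np.c_[cv2.Rodrigues(m["rvec"])[0],m["tvec"]]
w=np.array([[200,145],[567,155],[275,175]])*.7
tt=np.array([[103,22],[652,28],[168,98]])/6+[310,185]
X=cv2.triangulatePoints(PM(m),PM(t),w.T.astype(float),tt.T.astype(float));print((X[:3]/X[3]).T)
E
```

```text
[[ 0.45558311 -0.22067841  0.11509703]
 [ 0.45875774 -0.46958094  0.11036048]
 [ 0.43481692 -0.25649426  0.0553835 ]]
```

Call:
jog_arm(motion=[[0.0115,-0.007,0,0,0,-0.012,1],[0.012,-0.0067,0,0,0,0,1],[0,0,0.03,0,0,0,1],[0,0,0.02,0,0,0,1],[0,0,0,0,0,0,1]])

```text
time_s: 2.35
ee_pos: [0.394, -0.3381, 0.1971]
eef_rot: [-3.138, 0.003, 0.039]
force: [-0.3, 1.4, 0.7]
grip_width: 0.0942
grip_force: 0.0
```

Call:
jog_arm(motion=[[0,0,0.02,0,0,0,1],[0,0,0.02,0,0,0,1],[0,0,0,0,0,0,1]])

```text
time_s: 2.65
ee_pos: [0.3939, -0.3387, 0.1585]
eef_rot: [-3.14, 0.002, 0.039]
force: [0.4, 0.2, 1.1]
grip_width: 0.0937
grip_force: 0.0
```

```bash
python3 - <<'E'
from station import ctrl
import cv2,numpy as np
o=ctrl.get_obs();print(o["time_s"],o["ee_pos"],o["eef_rot"],o["force"])
im=ctrl.camera("wrist")
cv2.imwrite("pics/w2.png",cv2.resize(im[:,:,::-1],(800,600),interpolation=cv2.INTER_CUBIC))
E
```

```text
2.65 [ 0.39390085 -0.33871218  0.15853836] [-3.13960788e+00  1.74179780e-03  3.85159996e-02] [0.39218845 0.19105747 1.07517841]
```

View pics/w2.png

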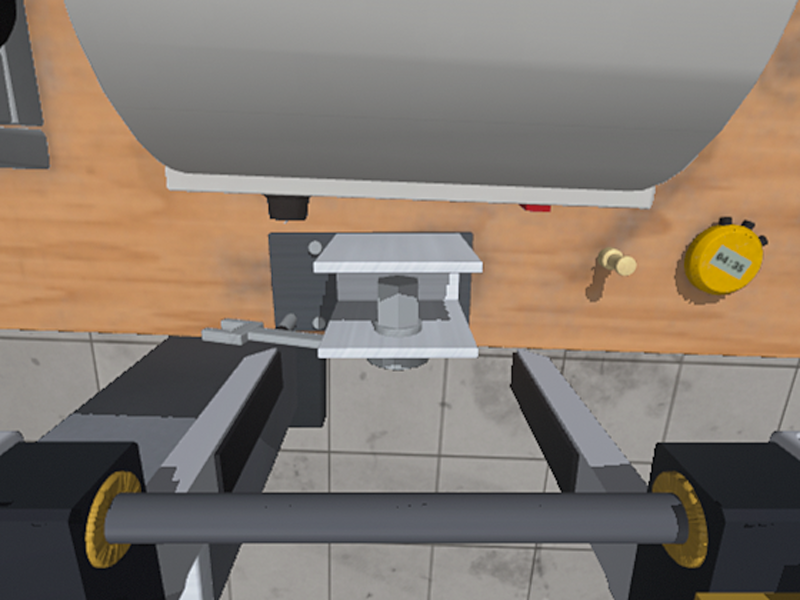

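Call:
jog_arm(motion=[[0,0.001,0.015,0,0,0,1],[0,0,0.015,0,0,0,1],[0,0,0.015,0,0,0,1],[0,0,0.01,0,0,0,1],[0,0,0,0,0,0,1]])

```text
time_s: 3.2
ee_pos: [0.394, -0.3405, 0.1046]
eef_rot: [-3.141, 0.0, 0.038]
force: [-0.5, 0.9, 0.1]
grip_width: 0.0943
grip_force: 0.0
```

Call:
jog_arm(motion=[[0,0,0.01,0,0,0,1],[0,0,0.01,0,0,0,1],[0,0,0.01,0,0,0,1],[0,0,0.01,0,0,0,1],[0,0,0,0,0,0,1]])

```text
time_s: 3.7
ee_pos: [0.3933, -0.34, 0.063]
eef_rot: [-3.14, 0.002, 0.038]
force: [-0.5, -0.1, 0.3]
grip_width: 0.0939
grip_force: 0.0
```

Call:
jog_arm(motion=[[0,0,0,0,0,0,-1],[0,0,0,0,0,0,-1],[0,0,0,0,0,0,-1],[0,0,0,0,0,0,-1],[0,0,0,0,0,0,-1]], squeeze=20)

```text
time_s: 4.2
ee_pos: [0.3939, -0.3406, 0.0647]
eef_rot: [3.141, -0.0, 0.038]
force: [0.3, -0.3, -0.3]
grip_width: 0.0576
grip_force: 0.0
```

Call:
jog_arm(motion=[[0,0,0,0,0,0,-1],[0,0,0,0,0,0,-1],[0,0,0,0,0,0,-1],[0,0,0,0,0,0,-1],[0,0,0,0,0,0,-1]])

```text
time_s: 4.7
ee_pos: [0.3938, -0.3395, 0.0644]
eef_rot: [-3.139, 0.001, 0.038]
force: [-1.0, 8.1, 3.9]
grip_width: 0.0231
grip_force: 20.0
```

Call:
jog_arm(motion=[[0,0,0,0,0,0,-1],[0,0,0,0,0,0,-1],[0,-0.0005,0,0.03,0,0,-1],[0,-0.0005,0,0.03,0,0,-1],[0,-0.0005,0,0.03,0,0,-1]], squeeze=35)

```text
time_s: 5.2
ee_pos: [0.3937, -0.3376, 0.0646]
eef_rot: [-3.047, 0.001, 0.038]
force: [-0.8, 9.7, 3.8]
grip_width: 0.0228
grip_force: 35.0
```

Call:
jog_arm(motion=[[0,-0.0005,0,0.03,0,0,-1],[0,-0.0005,0,0.03,0,0,-1],[0,-0.0005,0,0.03,0,0,-1],[0,0,0,0,0,0,-1]])

```text
time_s: 5.6
ee_pos: [0.3937, -0.3358, 0.0647]
eef_rot: [-2.956, 0.001, 0.038]
force: [-0.7, 13.0, 7.8]
grip_width: 0.0227
grip_force: 35.0
```

Call:
jog_arm(motion=[[0,-0.0005,0,0.03,0,0,-1],[0,-0.0005,0,0.03,0,0,-1],[0,-0.0005,0,0.03,0,0,-1],[0,-0.0005,0,0.03,0,0,-1],[0,0,0,0,0,0,-1]])

```text
time_s: 6.1
ee_pos: [0.3936, -0.3334, 0.0653]
eef_rot: [-2.835, 0.001, 0.038]
force: [-1.6, 15.1, 9.2]
grip_width: 0.0229
grip_force: 35.0
```

```bash
python3 - <<'E'
from station import ctrl
import cv2,numpy as np
o=ctrl.get_obs();print(o["time_s"],o["ee_pos"],o["eef_rot"],o["force"],o["moment"])
m=ctrl.camera_model("wrist");im=ctrl.camera("wrist");np.savez("w3.npz",**m)
c=im[100:340,60:380,::-1]
cv2.imwrite("pics/w3.png",cv2.resize(c,(800,600),interpolation=cv2.INTER_CUBIC))
E
```

```text
6.1 [ 0.39355522 -0.33341723  0.06532888] [-2.83472619e+00  9.73962378e-04  3.81734580e-02] [-1.56828953 15.05026649  9.15556729] [ 3.34662373  0.22084738 -0.04620199]
```

View pics/w3.png

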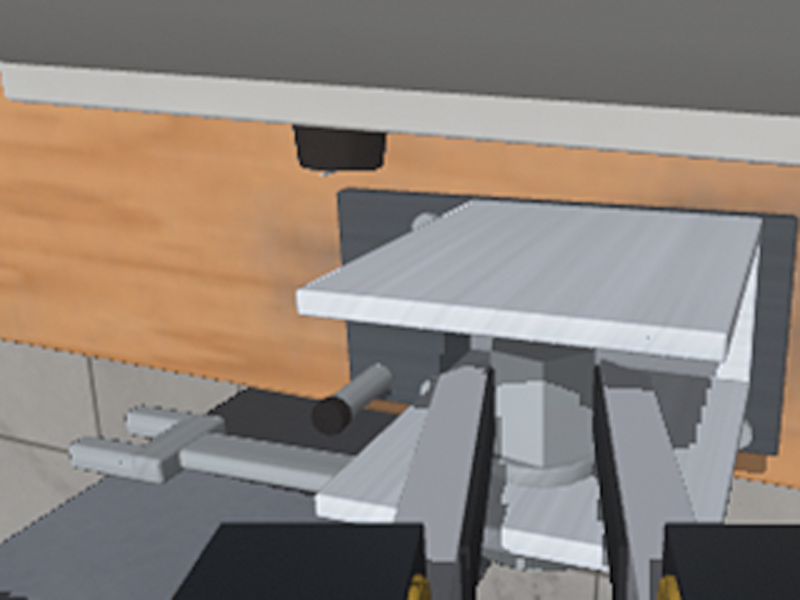

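```bash
python3 - <<'E'
from fit import *
m=dict(np.load("w3.npz"));c,s=np.cos(.039),np.sin(.039);R=np.array([[c,-s,0],[s,c,0],[0,0,1]]);T=np.array([.3727,-.3407,.0066])
for a in(0.,.19,.25,.3,.35,.41):
    t=a-.3;L=np.array([[-12,u,v] for u,v in((137,14.5),(137,-14.5),(110,0),(70,0))])
    # bracket y,z of (u,v); positive a raises left end
    q=np.c_[L[:,0],L[:,1]*np.cos(t)-L[:,2]*np.sin(t),75+L[:,1]*np.sin(t)+L[:,2]*np.cos(t)]/1000
    p=cv2.projectPoints(q@R.T+T,m["rvec"],m["tvec"],m["intrinsics"],None)[0][:,0]
    print(a,((p-[60,100])*2.5).round().tolist())
E
```

```text
0.0 [[179.0, 394.0], [254.0, 365.0], [268.0, 398.0], [354.0, 431.0]]
0.19 [[112.0, 428.0], [187.0, 391.0], [216.0, 424.0], [322.0, 450.0]]
0.25 [[91.0, 440.0], [166.0, 400.0], [200.0, 434.0], [313.0, 457.0]]
0.3 [[73.0, 451.0], [148.0, 409.0], [187.0, 442.0], [306.0, 463.0]]
0.35 [[56.0, 463.0], [130.0, 418.0], [174.0, 451.0], [299.0, 469.0]]
0.41 [[35.0, 479.0], [109.0, 429.0], [159.0, 462.0], [291.0, 477.0]]
```

The picture shows the pads flush on the flats of the head. The spanner's jaw tip is near (72,452), where the projection puts it at a bolt turn of 0.30. Next I hold it there.

Call:
jog_arm(motion=[[0,0,0,0,0,0,-1],[0,0,0,0,0,0,-1],[0,0,0,0,0,0,-1],[0,0,0,0,0,0,-1],[0,0,0,0,0,0,-1]])

```text
time_s: 6.65
ee_pos: [0.3936, -0.3334, 0.0653]
eef_rot: [-2.837, 0.001, 0.039]
force: [-1.4, 13.5, 5.4]
grip_width: 0.0229
grip_force: 35.0
```

Call:
jog_arm(motion=[[0,0,0,0,0,0,-1],[0,0,0,0,0,0,-1],[0,0,0,0,0,0,-1],[0,0,0,0,0,0,-1],[0,0,0,0,0,0,-1]])

```text
time_s: 7.15
ee_pos: [0.3936, -0.3334, 0.0654]
eef_rot: [-2.837, 0.001, 0.039]
force: [-1.7, 13.5, 6.4]
grip_width: 0.0227
grip_force: 35.0
```

Call:
jog_arm(motion=[[0,0,0,0,0,0,-1],[0,0,0,0,0,0,-1],[0,0,0,0,0,0,-1],[0,0,0,0,0,0,-1],[0,0,0,0,0,0,-1]])

```text
time_s: 7.65
ee_pos: [0.3935, -0.3334, 0.0653]
eef_rot: [-2.837, 0.001, 0.039]
force: [-0.8, 13.2, 7.1]
grip_width: 0.0229
grip_force: 35.0
```

Call:
jog_arm(motion=[[0,0,0,0,0,0,-1],[0,0,0,0,0,0,-1],[0,0,0,0,0,0,-1],[0,0,0,0,0,0,-1],[0,0,0,0,0,0,-1]])

```text
time_s: 8.15
ee_pos: [0.3936, -0.3334, 0.0653]
eef_rot: [-2.837, 0.001, 0.039]
force: [-1.4, 12.5, 6.1]
grip_width: 0.0226
grip_force: 35.0
```

Call:
jog_arm(motion=[[0,0,0,0,0,0,-1],[0,0,0,0,0,0,-1],[0,0,0,0,0,0,-1],[0,0,0,0,0,0,-1],[0,0,0,0,0,0,-1]])

```text
time_s: 8.65
ee_pos: [0.3936, -0.3334, 0.0654]
eef_rot: [-2.837, 0.001, 0.039]
force: [-1.2, 13.0, 7.8]
grip_width: 0.0227
grip_force: 35.0
```

```bash
python3 -c "
from station import ctrl
o=ctrl.get_obs();print(o['eef_rot'],o['grip_force'],o['force']);print(ctrl.hand_in())"
```

```text
[-2.83668973e+00  1.01155240e-03  3.86852032e-02] 34.99829610809684 [-1.22908811 13.03767556  7.78244924]
the job is handed in; nothing more can be done
None
```

I gripped the bolt head, turned it about 0.30 rad until the spanner was level by the camera check, held it 2.5 s and handed in at about 8.7 s still gripping with 35 N; hand-in returned no verdict.

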